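# Examine a glaze flaw under the reading lens

## Task

Examine the flaw in the glaze test tile: first slide the stage's carriage until the pencilled circle on the tile sits under the needle tip, and leave the carriage there. Then pick up the reading lens by its handle and finish holding it still in the air, level, with its glass centred over the pencilled circle and at the same height as the brass focus collar on the needle stand's post. The program ends while still holding the lens; never knock the needle stand, do not touch the stage, carriage or tile with the lens, and leave the pencil, cup, spare tile and eraser where they are.

Things in the scene. Friction and masses are not known exactly. Their poses are not given: they have to be found in the camera images.
- stage: flat grey inspection stage fixed to the table, 152 mm (its x) by 270 mm (its y), top face 12 mm above the table; origin at the middle of its underside, z up. A steel way along its y carries the carriage; a T-slot at its far (+x) side carries the needle stand
- carriage (a joint): slide of the aluminium carriage (88 mm along the stage's x by 98 mm, top face 26 mm above the table) along the stage's +y; 0 to 0.14 m, value in m. It has about 2 N of friction and stays where it is left. Carries the tile and the knob
- knob (a point): middle of the head of the upright black knob on the carriage's near side, 46 mm above the table; the head is 18 mm in diameter from 37 to 54 mm above the table, on a 10 mm neck; no other part of the carriage within 20 mm beside it rises above 31 mm from the table. Axes as the stage
- spot (a point): centre of the pencilled circle (10 mm across, dark, with a pinhole in its middle) on the top of the pale speckled test tile (45 x 68 mm) clipped in the carriage's nest; 36 mm above the table; 46 mm in the stage's +x and 12 mm in its +y from the knob's axis
- needle_stand: fixed stand clamped on the stage's far side, somewhere along its T-slot; origin under the middle of its 28 x 34 mm foot, 15 mm above the table; a round steel post 10 mm thick on the origin's axis up to 140 mm above the table; from it a low arm reaches to -x of the stage, at most 70 mm above the table, and ends in the needle. Axes as the stage
- needle_tip (a point): tip of the needle, 40 mm above the table, 4 mm above the tile's top face, 67 mm in the stage's -x from the post's axis. It is fixed and must not be knocked
- focus_collar (a point): middle of the brass focus collar (18 mm across, 5 mm high) on the needle stand's post: 96 mm above the table, 60 mm above the tile, the height at which the lens is in focus
- loupe: reading lens lying flat and loose on the table, about 0.09 kg: a steel ring 62 mm across with clear glass, neck and dark wooden handle; 170 mm long in all. Origin at the underside's level (8 mm under the lens centre), below the lens centre; z up; the handle runs to its -x
- lens (a point): centre of the glass of the reading lens, 8 mm above the table while it lies; axes as the lens body, z normal to the glass
- loupe_handle (a point): grip point in the handle, close to the centre of mass, 72 mm from the lens centre to the lens body's -x, 8 mm above the table while it lies; the handle is a bar 18 mm wide (its y), 16 mm thick (z), from 50 to 136 mm from the lens centre
- pencil: yellow pencil, 183 mm, lying left of the stage; bystander, origin at the middle of its underside
- cup: unglazed pale cup, 67 mm wide, 64 mm high, on the dark mat (4 mm thick) beyond the stage; bystander, origin at the middle of its underside
- spare_tile: brown test tile 68 x 45 x 10 mm lying on the dark mat beyond the stage; bystander, origin at the middle of its underside
- eraser: eraser block 22 x 45 x 12 mm; bystander, origin at the middle of its underside

How it is judged:
By the outcome, as a careful person would: the job done as asked, in the order asked, and still so for the second after the job is handed in, while the arm keeps its last pose, push and grip.
It also fails if it takes over 48 s, if anything falls off the work surface, if the arm or the gripper's body presses on something with over 40 N, if the wrist force passes 120 N, or if a joint passes its speed limit or range.

## Robot

A 6-joint arm with a two-finger parallel gripper is mounted at the origin on a cart in front of the work surface, level with it; the furniture and walls round the work are solid. World frame = base frame: x ahead of the robot, y to its left, z up, the work surface at z = 0. Lengths are in m, angles in rad, forces in N, time in s.
With the tool pointing down it reaches from about 0.25 to 0.85 m from the base axis. Payload 12.5 kg.
Tool frame: the origin (TCP) lies at the very end of the fingers, on their centre line; the grasp point (between the pads) lies 19 mm behind it; y points along the fingers, x is the direction in which the jaws open and shut, and the axes are right-handed (so a half turn about y gives the same grasp; the last joint's range is limited). The gripper opens to 93 mm and grips with 3 to 60 N. Pads are 15 mm wide; open, the fingers measure 128 mm over their backs; the gripper's body (75 mm by 188 mm) begins 65 mm behind the grasp point.
Start: joints at [1.203, 0.351, 1.652, -0, 1.139, -0.085], TCP at [0.153, 0.528, 0.219] pointing down, gripper open.
Joint ranges: [-2.75, 2.75], [-0.79, 2.1], [0.01, 2.65], [-1.57, 4.71], [0.07, 3.14], [-2.87, 2.87]. Speed limits (rad/s): [2.22, 2.22, 2.79, 3.14, 3.14, 3.14].

## Interface

Orientations are given as a rotation vector (axis times angle).
In Python, from station import env gives the robot as it stands.
- The arm moves only by the shell command python3 -m inch 'ROWS'. ROWS is JSON, a list of rows, each a list of 5 numbers: the shift along the tool's x, y, z in m, then the turn about the tool's y in degrees, then the opening, from 0 (shut) to 1 (fully open). In form: [[x, y, z, turn, grip], ...]. A call has 1 to 12 rows; each row shifts and turns the commanded pose from where the row before left it, along the tool's axes as they then stand; what a row does not reach is not made up. A row lasts 1/10 s, in which the tool goes at most 50 mm and 8.59 degrees, less where a joint would pass 70% of its speed; a pose out of reach is approached as far as the arm can. A call is refused whole if a number of a shift passes 0.05 or a number of a turn 8.59, either way. A call with a gripper value outside its range is refused whole. The fingers move at their own pace and stop on an object; the grip force is fixed at half the most. Time passes only in rows, so rows that do not move let the fingers close. It gives the time, the measured TCP pose, the force and the opening at its end, in the units of the state.
- env.read_state(): the state, without advancing time (a new reading comes with each control period).
- env.capture(name): name is "scene" or "top"; returns the picture (400x640x3 uint8, red, green, blue); there is no depth.
- env.camera_model(name): a dict with "camera_matrix" (3x3 intrinsics, pixels), "dist_coeffs" ([k1, k2, p1, p2, k3] as OpenCV has them; the pictures are not rectified), "rvec" (rotation vector, rad) and "tvec" (3), from world to camera coordinates, as OpenCV has them. Camera axes: x right, y down, z forward; pixel columns grow to the right and rows downward; lengths in m; the calibration is good to about 2 mm. A picture is of the moment at which its call begins. camera_model takes no time and is no camera call.
- env.sign_off(): hands the job in, once; it reports no verdict.
Trained networks look in the newest picture that a camera, given by its name, has taken for a name from the list of things; names that differ only in an ending like _2 or _b are one class to them, and where a whole thing is asked for, a point or a joint stands for the part that bears it (a point fixed in the world has none). Each returns a list of dicts, best first, with "confidence" (0 to 1); they miss things now and then, are a little off and sometimes report something else, mostly with a low value. They report only what shows in the picture. A call takes as long as a camera call.
- env.search_frame(camera, query): "xyz" ([x, y, z] in m, in world coordinates, good to about 4 mm: the middle of the surface that is visible of it).
The state is a dict: "time": time; "joint_positions": joint angles; "qvel": joint speeds; "tau": joint torques, N m; "tcp_pos": TCP position; "tool_rot": TCP orientation; "contact_force": force on the tool from outside, world axes, zero at the start; "wrist_torque": the same for the moment, N m; "width": opening from 0.0 (shut) to 1.0 (fully open).
Only numpy, scipy, OpenCV 4.12 (cv2) and the standard library are available. Lean on these libraries where they do the work, as an engineer would, in place of code of your own. Each camera call takes 0.05 s, during which the arm holds its last target.

## Working session

There is one attempt and no reset: what is moved stays moved. The work goes in short steps, Python scripts to look and compute and a shell command to move; the robot and the scene stay as the last step left them, time stands still between calls to the robot, and variables do not carry over. Pictures are saved under pics/ and viewed, and the job is handed in when it is done.

```bash
mkdir -p pics; python3 - <<'E'
from station import env
import cv2,numpy as np
for c in("scene","top"):
    im=env.capture(c); cv2.imwrite(f"pics/{c}0.png",im[:,:,::-1])
    m=env.camera_model(c); print(c,m)
    for q in("knob","spot","needle_stand","needle_tip","focus_collar","loupe","lens","loupe_handle","stage","pencil","cup","spare_tile","eraser","carriage"):
        r=env.search_frame(c,q); print(q,[(np.round(d["xyz"],4).tolist(),round(d["confidence"],2)) for d in r[:3]])
s=env.read_state();print(s)
E
```

```text
scene {'camera_matrix': array([[396.28495285,   0.        , 319.81392113],
       [  0.        , 396.28495285, 202.45782611],
       [  0.        ,   0.        ,   1.        ]]), 'dist_coeffs': array([0.02193695, 0.        , 0.        , 0.        , 0.        ]), 'rvec': array([ 1.93277282, -1.10111259,  0.60667645]), 'tvec': array([-0.26069425,  0.34598711,  0.77934919])}
knob [([0.4775, 0.0372, 0.0287], 0.62)]
spot [([0.4797, 0.0377, 0.027], 0.72)]
needle_stand [([0.5609, 0.1005, 0.0556], 0.69)]
needle_tip [([0.5573, 0.1014, 0.0621], 0.81), ([0.4831, -0.2316, 0.0131], 0.65)]
focus_collar [([0.5631, 0.0968, 0.0588], 0.73), ([0.4834, -0.2344, 0.0059], 0.55)]
loupe [([0.4843, -0.2326, 0.0129], 0.94)]
lens [([0.4813, -0.2307, 0.0071], 0.72), ([0.5566, 0.1033, 0.0578], 0.46), ([0.6825, 0.0723, 0.0101], 0.44)]
loupe_handle [([0.4824, -0.2337, 0.0102], 0.63)]
stage [([0.4822, 0.1063, 0.0143], 0.86), ([0.556, 0.0993, 0.0578], 0.61), ([0.4786, 0.0394, 0.0274], 0.39)]
pencil [([0.4817, -0.2308, 0.0069], 0.54), ([0.465, 0.3228, 0.0029], 0.51), ([0.475, 0.0377, 0.0271], 0.38)]
cup [([0.6978, 0.
[... 1332 characters left out ...]
[0.486, 0.0432, 0.0329], 0.6)]
{'time': 1.5, 'joint_positions': array([ 1.20340580e+00,  3.50697523e-01,  1.65181762e+00, -9.32998068e-06,
        1.13909759e+00, -8.46111899e-02]), 'qvel': array([ 8.44116393e-05,  2.71231424e-05, -1.02475174e-03,  2.31984017e-03,
        8.70895712e-04, -2.33897369e-05]), 'tau': array([-1.66004220e-04, -4.97239530e+01, -2.85487622e+01,  6.99546444e-02,
        2.20003916e-02, -2.36300332e-05]), 'tcp_pos': array([0.15343966, 0.52813978, 0.21862721]), 'tool_rot': array([-1.32981753, -0.99840034,  0.99842115]), 'contact_force': array([0.3678676 , 0.5583365 , 0.06893068]), 'wrist_torque': array([0.02152404, 0.01862985, 0.02126414]), 'width': 0.9973947879872653}
```

View pics/scene0.png

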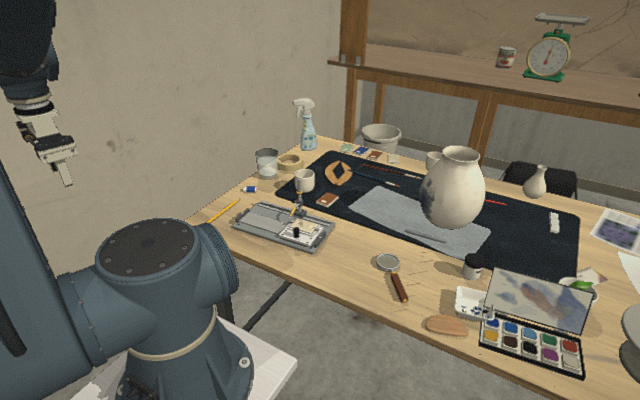

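View pics/top0.png

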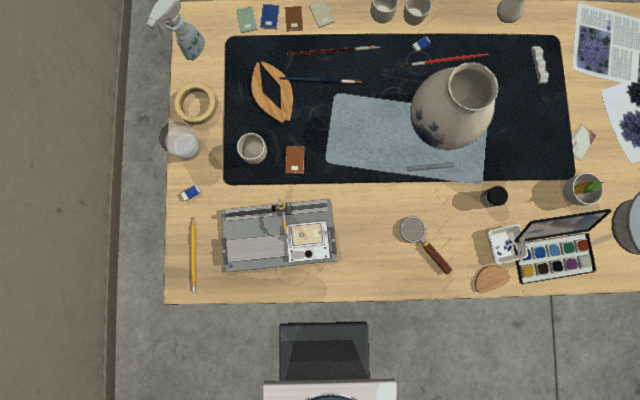

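```bash
python3 - <<'E'
import cv2
t=cv2.imread("pics/top0.png"); s=cv2.imread("pics/scene0.png")
# crops x4
cv2.imwrite("pics/t_stage.png",cv2.resize(t[90:240,210:400],None,fx=4,fy=4,interpolation=cv2.INTER_CUBIC))
cv2.imwrite("pics/s_stage.png",cv2.resize(s[130:270,230:420],None,fx=4,fy=4,interpolation=cv2.INTER_CUBIC))
cv2.imwrite("pics/t_loupe.png",cv2.resize(t[150:260,380:520],None,fx=4,fy=4,interpolation=cv2.INTER_CUBIC))
E
```

```text
(no output)
```

The scene shows the stage at about (280,228), the lens at (388,262) with its handle down-right. In the top view the stage spans (220–340, 200–270), the knob is near (308,254), the post near (281,208), the lens ring near (413,230) and the handle runs to (448,271).

```bash
python3 - <<'E'
import cv2
t=cv2.imread("pics/top0.png"); s=cv2.imread("pics/scene0.png")
cv2.imwrite("pics/t_stage.png",cv2.resize(t[190:280,210:345],None,fx=5.9,fy=5.9,interpolation=cv2.INTER_CUBIC))
cv2.imwrite("pics/s_stage.png",cv2.resize(s[175:255,225:340],None,fx=6.9,fy=6.9,interpolation=cv2.INTER_CUBIC))
cv2.imwrite("pics/t_loupe.png",cv2.resize(t[205:285,390:465],None,fx=7,fy=7,interpolation=cv2.INTER_CUBIC))
E
```

```text
(no output)
```

View pics/t_stage.png

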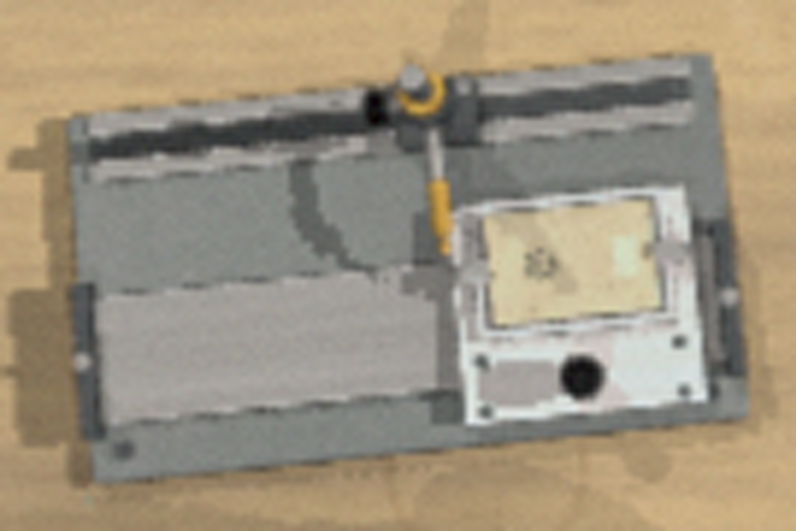

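View pics/s_stage.png

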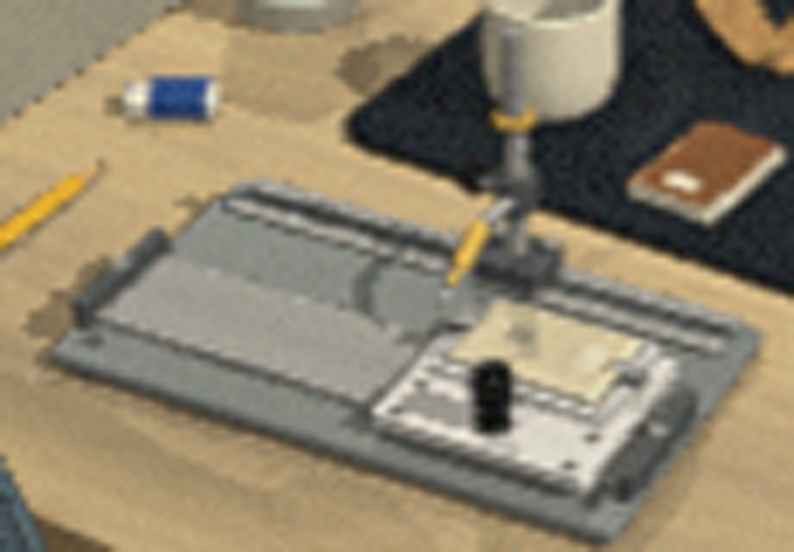

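View pics/t_loupe.png

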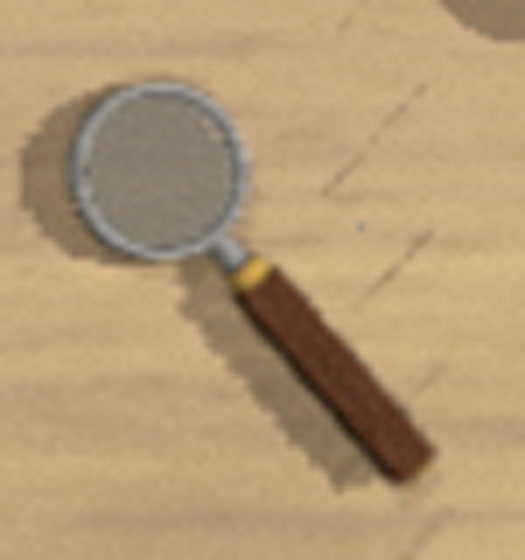

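```bash
cat > h.py <<'E'
import numpy as np,cv2
from station import env
def ray(cam,uv,z):
    m=env.camera_model(cam);K=m["camera_matrix"]
    p=cv2.undistortPoints(np.array([[uv]],float),K,m["dist_coeffs"])[0,0]
    R=cv2.Rodrigues(m["rvec"])[0];t=np.ravel(m["tvec"])
    C=-R.T@t;d=R.T@np.array([p[0],p[1],1]);return (C+d*(z-C[2])/d[2])
def proj(cam,X):
    m=env.camera_model(cam)
    return cv2.projectPoints(np.array(X,float).reshape(-1,3),m["rvec"],m["tvec"],m["camera_matrix"],m["dist_coeffs"])[0][:,0]
def crop(cam,uv,off,s): # crop px->image
    return ((uv[0]+.5)/s-.5+off[0],(uv[1]+.5)/s-.5+off[1])
E
python3 - <<'E'
from h import *
T=lambda u,v:crop("top",(u,v),(210,190),5.9)
S=lambda u,v:crop("scene",(u,v),(225,175),6.9)
def p(n,c,uv,z): print(n,c,np.round(ray(c,uv,z)*1000,1)[:2])
c=[]
for n,uv in zip(("TL","TR","BR","BL"),((70,118),(710,55),(745,415),(97,482))):
    p(n,"top",T(*uv),.012); c.append(ray("top",T(*uv),.012)[:2])
c=np.array(c);print("ctr",c.mean(0), "ang of +y",[np.degrees(np.arctan2(-(d)[0],d[1])) for d in (c[0]-c[1],c[3]-c[2])], np.linalg.norm(c[0]-c[1]),np.linalg.norm(c[0]-c[3]))
p("x knob","top",T(582,376),.054);p("spot","top",T(541,264),.036)
p("posttop","top",T(413,72),.140);p("collar","top",T(421,92),.0975);p("tip","top",T(446,256),.040)
for n,uv,z in(("TL",(245,180),.012),("TR",(762,338),.012),("BR",(612,545),.012),("BL",(52,357),.012),("knobtop",(492,372),.054),("spot",(520,333),.036),("tip",(450,292),.04),("collar",(514,121),.096),("posttop",(513,30),.14)):p(n,"scene",S(*uv),z)
for n,uv in(("lens",(159,171)),("handle end",(410,472)),("ferrule",(251,273))):
    p(n,"top",crop("top",uv,(390,205),7),.010)
E
```

```text
TL top [568.2 255.4]
TR top [589.6 -10.5]
BR top [441.3 -21.4]
BL top [418.9 243. ]
ctr [0.50452911 0.11663853] ang of +y [np.float64(4.612113916568588), np.float64(4.839075404510431)] 0.26669236679893027 0.14976650414801826
x knob top [458.7  44.1]
spot top [503.4  60.1]
posttop top [568.7 101.5]
collar top [566.4 102.3]
tip top [507.1  97.8]
TL scene [567.1 253.2]
TR scene [584.3 -13.9]
BR scene [434.1 -28.1]
BL scene [414.5 239.5]
knobtop scene [457.6  42.5]
spot scene [505.7  60.3]
tip scene [510.4  98.6]
collar scene [565.4 100.5]
posttop scene [567.3 101.5]
lens top [ 512.1 -210.2]
handle end top [ 406.1 -293.1]
ferrule top [ 476.  -240.8]
```

```bash
cat >> h.py <<'E'
from scipy.spatial.transform import Rotation as Ro
def st(tgt=None,yaw=None):
    s=env.read_state();R=Ro.from_rotvec(s["tool_rot"]).as_matrix();p=s["tcp_pos"]
    jx=np.degrees(np.arctan2(R[1,0],R[0,0]))
    print("t",round(s["time"],2),"tcp",np.round(p*1000,1),"jaw yaw",round(jx,2),"y",np.round(R[:,1],3),"w",round(s["width"]*93,1),"F",np.round(s["contact_force"],1),"q",np.round(s["joint_positions"],2))
    if tgt is not None:
        d=np.array(tgt)-p
        print("tool shift now (mm)",np.round(R.T@d*1000,1))
        if yaw is not None:
            a=(yaw-jx+90)%180-90
            # turn about tool y (down): +turn -> yaw decreases
            R2=R@Ro.from_rotvec([0,np.radians(-a),0]).as_matrix()
            print("turn",round(-a,2),"then jaw yaw",np.degrees(np.arctan2(R2[1,0],R2[0,0])),"shift after turn",np.round(R2.T@d*1000,1))
E
python3 - <<'E'
from h import *
st([.458,.0435,.12],94.5)
E
```

```text
t 1.5 tcp [153.4 528.1 218.6] jaw yaw 73.8 y [ 0. -0. -1.] w 92.8 F [0.4 0.6 0.1] q [ 1.2   0.35  1.65 -0.    1.14 -0.08]
tool shift now (mm) [-380.4   98.6 -427.7]
turn -20.7 then jaw yaw 94.50000000463531 shift after turn [-507.    98.6 -265.6]
```

```bash
python3 -m inch '[[0,0,0,-6.9,1],[0,0,0,-6.9,1],[0,0,0,-6.9,1],[-0.045,0.005,-0.024,0,1],[-0.045,0.005,-0.024,0,1],[-0.045,0.005,-0.024,0,1],[-0.045,0.005,-0.024,0,1],[-0.045,0.005,-0.024,0,1],[-0.045,0.005,-0.024,0,1],[-0.045,0.005,-0.024,0,1],[-0.045,0.005,-0.024,0,1],[-0.045,0.005,-0.024,0,1]]'; python3 - <<'E'
from h import *
st([.458,.0435,.10],94.5)
E
```

```text
time: 2.7
tcp_pos: [0.3954, 0.1489, 0.1749]
tool_rot: [-1.172, -1.268, 1.266]
contact_force: [0.7, 0.6, 0.8]
width: 1.004
t 2.7 tcp [395.4 148.9 174.9] jaw yaw 94.5 y [ 0.001  0.    -1.   ] w 93.4 F [0.7 0.6 0.8] q [ 0.25  0.18  2.01  0.    0.95 -1.4 ]
tool shift now (mm) [-110.    74.9  -54.1]
turn -0.0 then jaw yaw 94.4999999991334 shift after turn [-110.    74.9  -54.1]
```

```bash
python3 -m inch '[[-0.04,0.018,-0.02,0,1],[-0.04,0.018,-0.02,0,1],[-0.022,0.018,-0.01,0,1],[0,0,0,0,1],[0,0,0,0,1]]'; python3 - <<'E'
from h import *
st([.458,.0435,.035],94.5)
im=env.capture("top");cv2.imwrite("pics/t1.png",cv2.resize(im[170:290,210:370,::-1],None,fx=5,fy=5,interpolation=cv2.INTER_CUBIC))
im=env.capture("scene");cv2.imwrite("pics/s1.png",cv2.resize(im[155:265,215:350,::-1],None,fx=5.5,fy=5.5,interpolation=cv2.INTER_CUBIC))
E
```

```text
time: 3.2
tcp_pos: [0.4522, 0.0529, 0.1206]
tool_rot: [-1.171, -1.265, 1.266]
contact_force: [0.3, 0.1, 1.1]
width: 1.0
t 3.2 tcp [452.2  52.9 120.6] jaw yaw 94.43 y [-0.001  0.    -1.   ] w 93.0 F [0.3 0.1 1.1] q [ 0.01  0.32  1.98  0.    0.84 -1.63]
tool shift now (mm) [-9.8 85.6 -5.1]
turn -0.07 then jaw yaw 94.49999997491679 shift after turn [-9.8 85.6 -5.1]
```

View pics/s1.png

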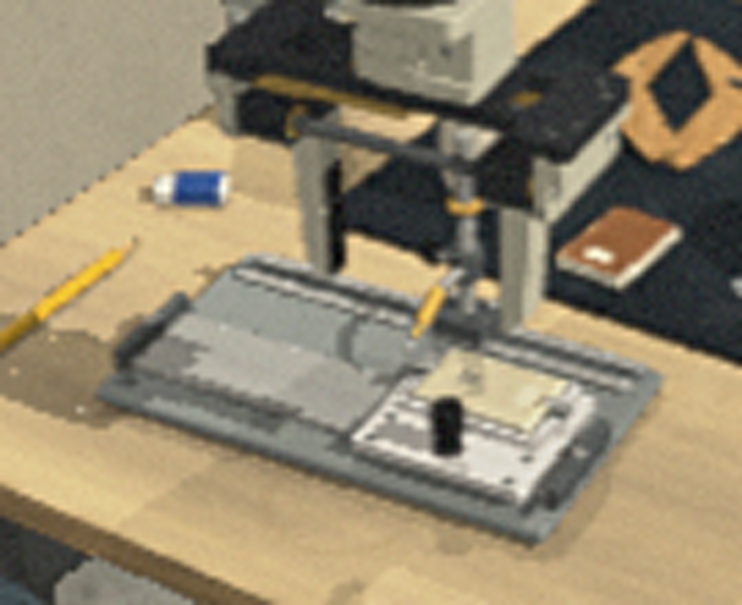

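The open gripper hangs above the stage (fingers at about (325,270) and (520,320) in the crop), jaws along the stage's y. I narrow the opening before going down so that only the knob lies beside the fingers.

```bash
python3 -m inch '[[-0.01,0,-0.005,0,0.4],[0,0,0,0,0.4],[0,0.01,0,0,0.4],[0,0.01,0,0,0.4],[0,0,0,0,0.4]]'; python3 - <<'E'
from h import *
st([.458,.0435,.036],94.5)
im=env.capture("top");cv2.imwrite("pics/t2.png",cv2.resize(im[170:290,210:370,::-1],None,fx=5,fy=5,interpolation=cv2.INTER_CUBIC))
E
```

```text
time: 3.8
tcp_pos: [0.4571, 0.0435, 0.0991]
tool_rot: [-1.169, -1.265, 1.268]
contact_force: [0.2, 1.4, 0.2]
width: 0.618
t 3.8 tcp [457.1  43.5  99.1] jaw yaw 94.51 y [-0.003  0.    -1.   ] w 57.5 F [0.2 1.4 0.2] q [-0.01  0.37  1.98  0.    0.79 -1.66]
tool shift now (mm) [-0.1 63.1 -1.1]
turn 0.01 then jaw yaw 94.50000001904506 shift after turn [-0.1 63.1 -1.1]
```

View pics/t2.png

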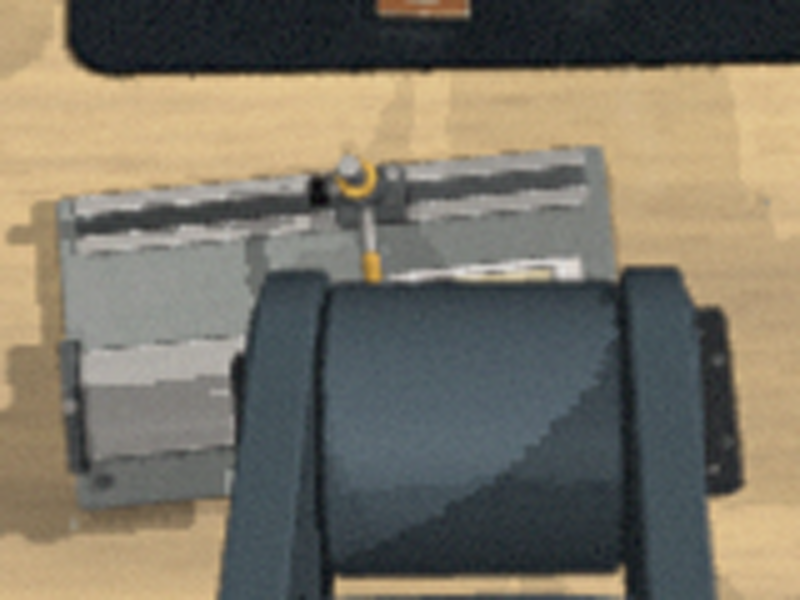

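The arm hides the knob from the top camera; only the stand, post at (350,165), shows. I will use the scene camera while gripping.

```bash
python3 -m inch '[[0,0,0,0,0.4],[0,0,0,0,0.4],[0,0.021,-0.001,0,0.4],[0,0.021,0,0,0.4],[0,0.021,0,0,0.4],[0,0,0,0,0.4]]'; python3 - <<'E'
from h import *
st([.458,.0435,.036],94.5)
im=env.capture("scene");cv2.imwrite("pics/s2.png",cv2.resize(im[155:265,215:350,::-1],None,fx=5.5,fy=5.5,interpolation=cv2.INTER_CUBIC))
E
```

```text
time: 4.45
tcp_pos: [0.4579, 0.0434, 0.0362]
tool_rot: [-1.169, -1.264, 1.268]
contact_force: [-0.3, 0.2, 1.3]
width: 0.395
t 4.45 tcp [457.9  43.4  36.2] jaw yaw 94.49 y [-0.003  0.    -1.   ] w 36.7 F [-0.3  0.2  1.3] q [-0.01  0.49  2.01 -0.    0.65 -1.66]
tool shift now (mm) [ 0.   0.2 -0.1]
turn -0.01 then jaw yaw 94.49999995844892 shift after turn [ 0.   0.2 -0.1]
```

View pics/s2.png

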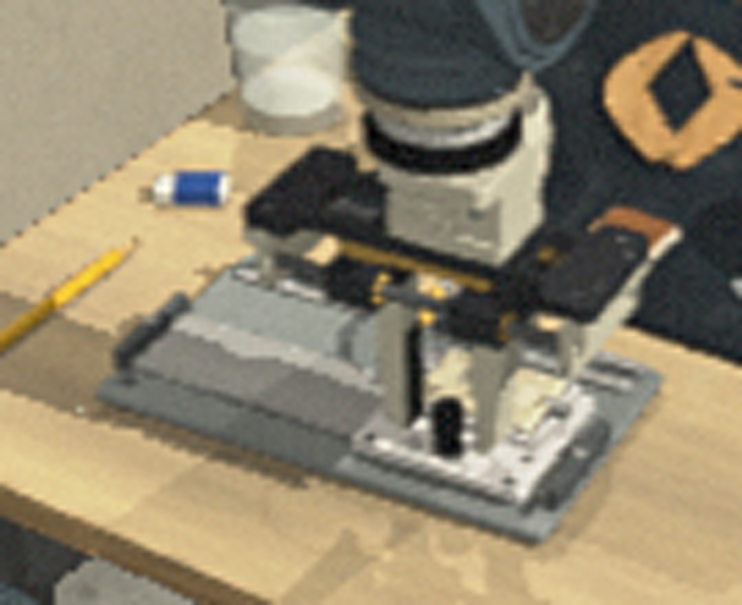

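Fingers at (400,400) and (490,425) straddle the knob at (447,425). Closing.

```bash
python3 -m inch '[[0,0,0,0,0.1],[0,0,0,0,0.1],[0,0,0,0,0.1],[0,0,0,0,0.1],[0,0,0,0,0.1]]'; python3 - <<'E'
from h import *
st()
E
```

```text
time: 5.0
tcp_pos: [0.4597, 0.0435, 0.0385]
tool_rot: [-1.172, -1.268, 1.266]
contact_force: [-1.5, 0.6, 7.2]
width: 0.183
t 5.0 tcp [459.7  43.5  38.5] jaw yaw 94.5 y [ 0.001  0.    -1.   ] w 17.0 F [-1.5  0.6  7.2] q [-0.01  0.49  2.01  0.    0.65 -1.66]
```

```bash
python3 -m inch '[[0.005,0,0,0,0.1],[0.005,0,0,0,0.1],[0.006,0,0,0,0.1],[0.006,0,0,0,0.1],[0.006,0,0,0,0.1],[0.005,0,0,0,0.1],[0,0,0,0,0.1],[0,0,0,0,0.1]]'; python3 - <<'E'
from h import *
st()
im=env.capture("scene");cv2.imwrite("pics/s3.png",cv2.resize(im[165:255,225:345,::-1],None,fx=6.5,fy=6.5,interpolation=cv2.INTER_CUBIC))
im=env.capture("top");cv2.imwrite("pics/t3.png",cv2.resize(im[190:280,210:345,::-1],None,fx=5.9,fy=5.9,interpolation=cv2.INTER_CUBIC))
E
```

```text
time: 5.8
tcp_pos: [0.457, 0.0767, 0.0385]
tool_rot: [-1.172, -1.268, 1.266]
contact_force: [-1.3, 2.0, 8.6]
width: 0.185
t 5.8 tcp [457.   76.7  38.5] jaw yaw 94.5 y [ 0.001  0.    -1.   ] w 17.2 F [-1.3  2.   8.6] q [ 0.07  0.49  2.    0.    0.65 -1.58]
```

View pics/s3.png

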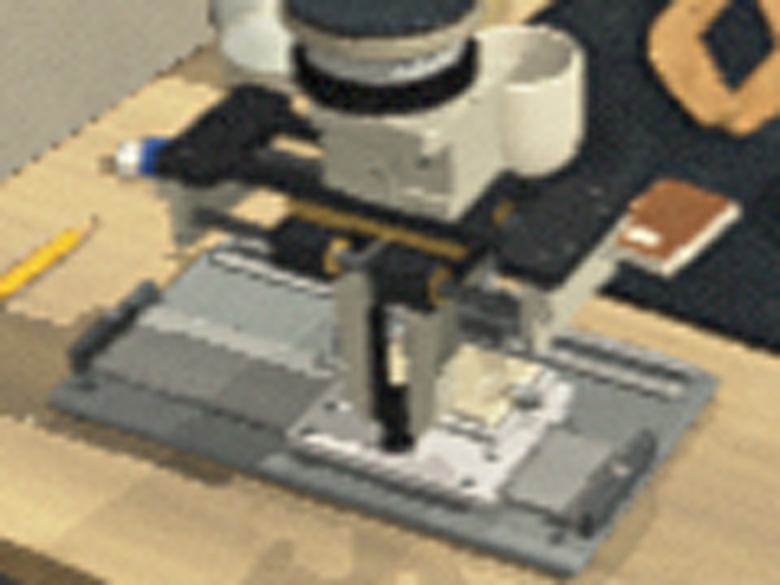

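View pics/t3.png

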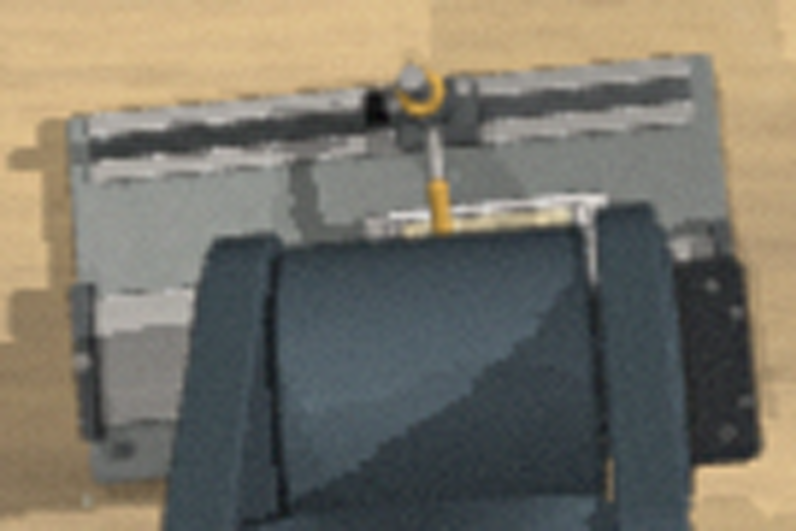

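The carriage follows the knob (about 33 mm moved, knob still between the fingers at (395,430)). About 3 mm is left; I add it, then open, go up and look free of the arm.

```bash
python3 -m inch '[[0.003,0,0,0,0.1],[0,0,0,0,0.1],[0,0,0,0,0.1],[0,0,0,0,0.4],[0,0,0,0,0.4],[0,0,0,0,0.4],[0,-0.02,0,0,0.4],[0,-0.04,0,0,0.4],[0,-0.04,0,0,0.4],[0,-0.02,-0.04,0,0.4],[0,0,-0.05,0,0.4],[0,0,-0.04,0,0.4]]'; python3 - <<'E'
from h import *
st()
im=env.capture("scene");cv2.imwrite("pics/s4.png",cv2.resize(im[175:255,225:340,::-1],None,fx=6.9,fy=6.9,interpolation=cv2.INTER_CUBIC))
im=env.capture("top");cv2.imwrite("pics/t4.png",cv2.resize(im[190:280,210:345,::-1],None,fx=5.9,fy=5.9,interpolation=cv2.INTER_CUBIC))
E
```

```text
time: 7.1
tcp_pos: [0.5883, 0.0897, 0.1589]
tool_rot: [-1.173, -1.269, 1.266]
contact_force: [-1.2, -0.6, -0.6]
width: 0.4
t 7.1 tcp [588.3  89.7 158.9] jaw yaw 94.49 y [ 0.002  0.    -1.   ] w 37.2 F [-1.2 -0.6 -0.6] q [ 0.07  0.5   1.59 -0.    1.05 -1.58]
```

View pics/s4.png

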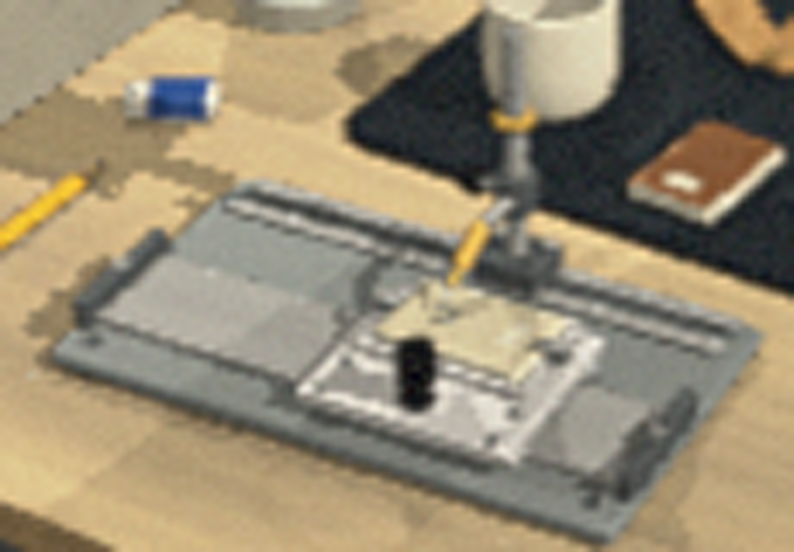

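View pics/t4.png

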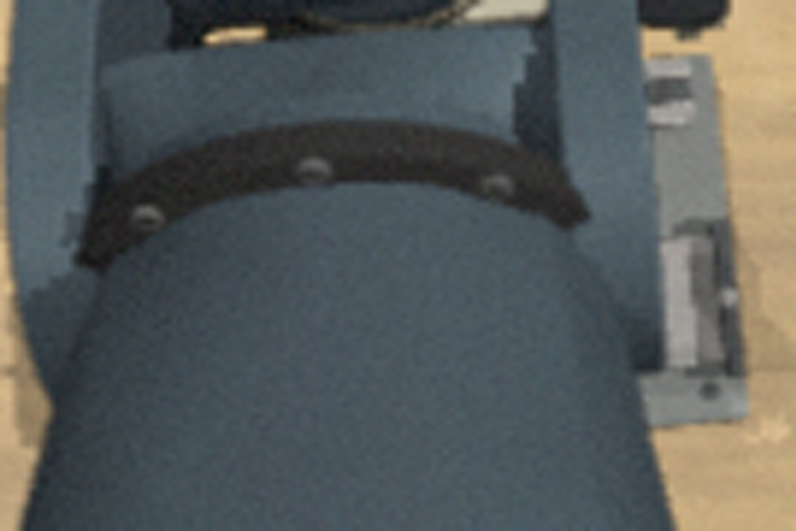

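The scene crop shows the spot near (443,303) right below the needle, but my lift had the wrong sign in tool z: the arm went forward above the post (TCP z 159 mm, 19 mm clear of its top, no force). I go straight up first, then right towards the lens.

```bash
python3 -m inch '[[0,-0.03,0,0,0.6],[0,-0.03,0,0,0.6],[-0.04,0,0,0,0.6],[-0.04,0,0,0,0.6],[-0.04,0,0,0,0.6],[-0.04,0,0,0,0.6],[-0.04,0,0,0,0.6],[-0.04,0,0,0,0.6],[-0.04,0,0,0,0.6],[0,0,0.04,0,0.6],[0,0,0.04,0,0.6],[0,0,0.04,0,0.6]]'; python3 - <<'E'
from h import *
st([.4553,-.2546,.1],-51.5)
im=env.capture("scene");cv2.imwrite("pics/s5.png",cv2.resize(im[175:255,225:340,::-1],None,fx=6.9,fy=6.9,interpolation=cv2.INTER_CUBIC))
im=env.capture("top");cv2.imwrite("pics/t5.png",cv2.resize(im[190:280,210:345,::-1],None,fx=5.9,fy=5.9,interpolation=cv2.INTER_CUBIC))
cv2.imwrite("pics/t5raw.png",im[:,:,::-1])
E
```

```text
time: 8.4
tcp_pos: [0.4859, -0.1988, 0.217]
tool_rot: [-1.17, -1.266, 1.267]
contact_force: [-0.3, -0.7, 0.6]
width: 0.603
t 8.4 tcp [ 485.9 -198.8  217. ] jaw yaw 94.48 y [-0.001  0.001 -1.   ] w 56.1 F [-0.3 -0.7  0.6] q [-0.48  0.31  1.72 -0.    1.12 -2.13]
tool shift now (mm) [-53.3 117.   34.7]
turn -34.02 then jaw yaw 128.50000318471172 shift after turn [-24.8 117.   58.6]
```

View pics/t5.png

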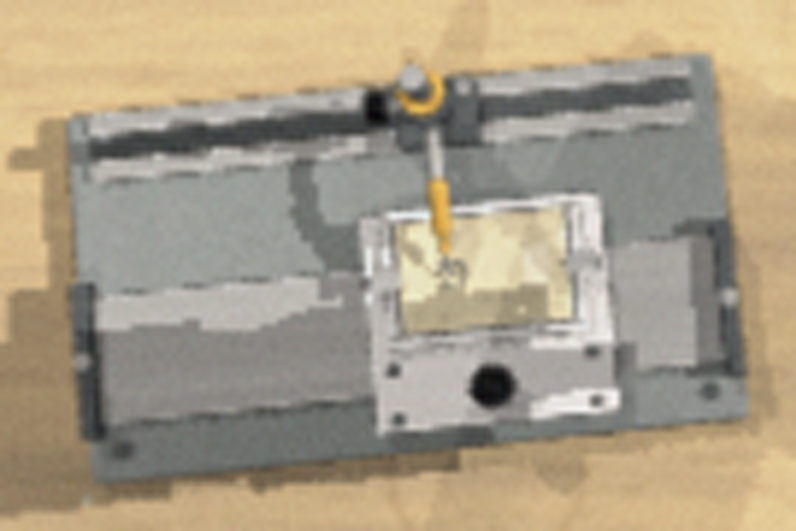

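View pics/s5.png

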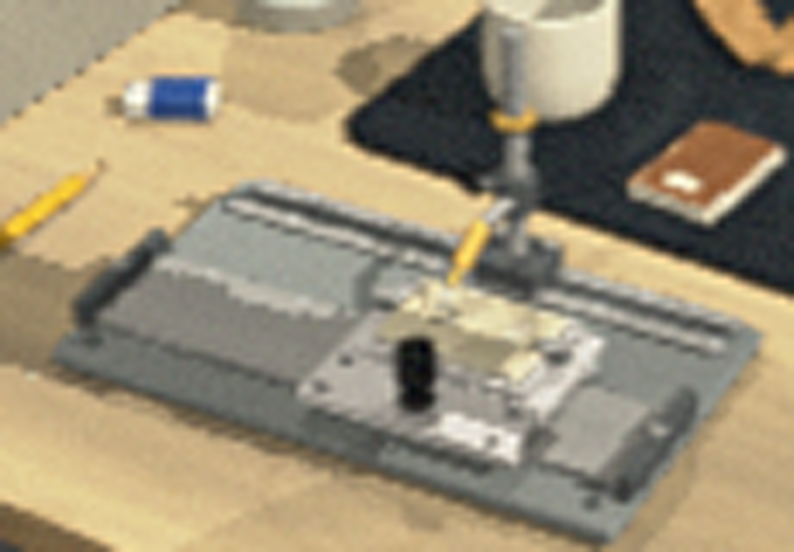

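```bash
python3 - <<'E'
from h import *
T=lambda u,v:crop("top",(u,v),(210,190),5.9)
y=np.array([-.0806,.9967]);x=np.array([.9967,.0806])
def p(n,uv,z):
    r=ray("top",T(*uv),z)[:2]*1000; print(n,np.round(r,1),"x",round(r@x,1),"s",round(r@y,1))
p("knob0",(582,376),.054);p("knob1",(492,385),.054);p("spot0",(541,264),.036);p("spot1",(451,272),.036)
p("post",(413,72),.14);p("collar",(421,92),.0985);p("tip",(447,258),.04)
p("footL",(395,128),.0);p("footR",(482,120),.0)
# predicted tip pixel in crop
for P in ([.5005,.0959,.04],[.567,.1014,.14],[.567,.1014,.0985]):
    q=proj("top",P)[0];print((q-[210,190]+.5)*5.9-.5)
im=cv2.imread("pics/t5raw.png");cv2.imwrite("pics/t5z.png",cv2.resize(im[198:262,265:320],None,fx=9,fy=9,interpolation=cv2.INTER_LANCZOS4))
im=env.capture("scene")[:,:,::-1];cv2.imwrite("pics/s5z.png",cv2.resize(im[185:240,260:320],None,fx=10,fy=10,interpolation=cv2.INTER_LANCZOS4))
E
```

```text
knob0 [458.7  44.1] x 460.8 s 7.0
knob1 [455.9  79.3] x 460.8 s 42.3
spot0 [503.4  60.1] x 506.6 s 19.3
spot1 [500.9  96.1] x 507.0 s 55.4
post [568.7 101.5] x 575.0 s 55.3
collar [566.2 102.2] x 572.6 s 56.2
tip [506.3  97.4] x 512.5 s 56.3
footL [562.8 121.6] x 570.8 s 75.9
footR [565.5  85.2] x 570.5 s 39.3
[450.8623153 272.5157617]
[413.22393447  76.56102618]
[423.11953688  89.96179559]
```

View pics/t5z.png

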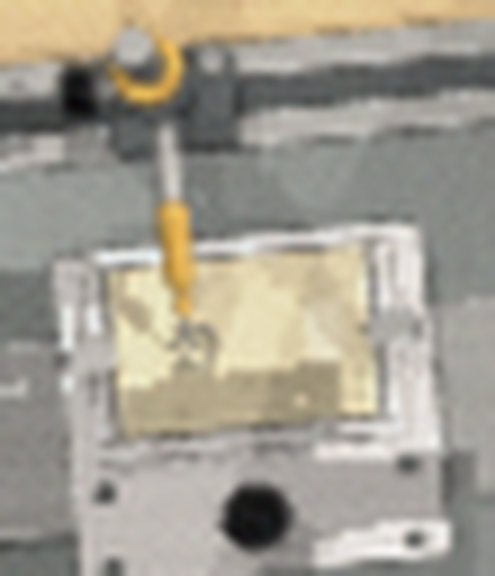

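View pics/s5z.png

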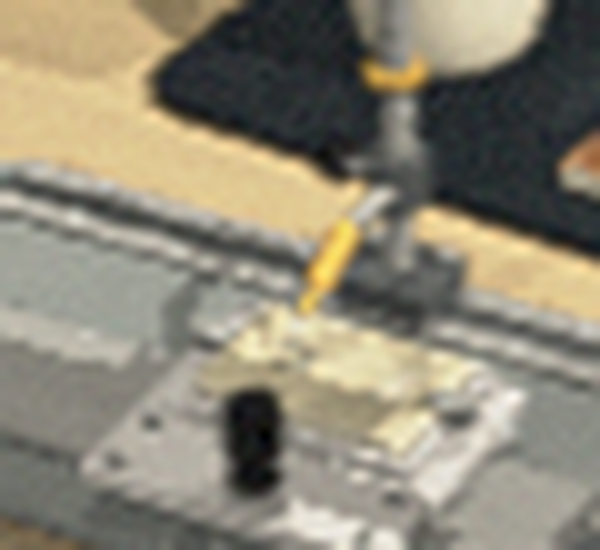

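```bash
python3 - <<'E'
from h import *
y=np.array([-.0806,.9967]);x=np.array([.9967,.0806])
def p(n,cam,uv,off,s,z):
    r=ray(cam,crop(cam,uv,off,s),z)[:2]*1000; print(n,cam,np.round(r,1),"x",round(r@x,1),"s",round(r@y,1))
S=((260,185),10);T=((265,198),9)
p("collar","scene",(396,76),*S,.096);p("spot","scene",(300,345),*S,.036);p("orange end","scene",(306,308),*S,.048);p("knobtop","scene",(254,398),*S,.054)
p("post@.06-.09","scene",(402,130),*S,.08)
p("collar","top",(148,70),*T,.096);p("posttop","top",(133,44),*T,.14);p("orange end","top",(183,312),*T,.048);p("orange start","top",(173,203),*T,.063);p("spot","top",(192,345),*T,.036)
p("arm","top",(168,130),*T,.067)
E
```

```text
collar scene [565.4 100.2] x 571.6 s 54.3
spot scene [505.6  96.3] x 511.7 s 55.3
orange end scene [508.2  95.6] x 514.3 s 54.3
knobtop scene [457.7  79.1] x 462.5 s 41.9
post@.06-.09 scene [562.1  96.3] x 568.0 s 50.7
collar top [566.2 102.3] x 572.6 s 56.3
posttop top [567.3 102. ] x 573.6 s 56.0
orange end top [508.5  97.8] x 514.7 s 56.5
orange start top [535.7  99. ] x 541.9 s 55.5
spot top [500.4  96.5] x 506.5 s 55.8
arm top [554.1  99.8] x 560.3 s 54.8
```

Top view: the pencilled circle at (192,345) in the zoom lies on the needle's line below its holder end (183,312). Along the slide, the circle measures 55.3–55.8 mm, and the post and needle 54.3–56.5 mm (mean about 55.4). The carriage stays there. Next is the lens: I turn the jaws across its handle.

```bash
python3 -m inch '[[0,0,0,8.5,0.6],[0,0,0,8.5,0.6],[0,0,0,8.5,0.6],[0,0,0,8.5,0.6],[0,0,0,8.5,0.6],[0,0,0,8.5,0.6],[0,0,0,8.5,0.6],[0,0,0,8.5,0.6],[0,0,0,8.5,0.6],[0,0,0,8.5,0.6],[0,0,0,8.5,0.6],[0,0,0,8.5,0.6]]' && python3 -m inch '[[0,0,0,8.5,0.6],[0,0,0,8.5,0.6],[0,0,0,8.5,0.6],[0,0,0,8.5,0.6],[0,0,0,8.5,0.6],[0,0,0,1.5,0.6],[0,0,0,0,0.6]]'; python3 - <<'E'
from h import *
st([.4553,-.2546,.1],-51.5)
im=env.capture("scene")[:,:,::-1];cv2.imwrite("pics/s6.png",cv2.resize(im[235:320,355:435],None,fx=7,fy=7,interpolation=cv2.INTER_CUBIC))
im=env.capture("top")[:,:,::-1];cv2.imwrite("pics/t6.png",im)
E
```

```text
time: 9.75
tcp_pos: [0.4889, -0.1987, 0.2176]
tool_rot: [-1.568, 0.107, -0.107]
contact_force: [0.2, 0.7, -0.0]
width: 0.603
time: 10.45
tcp_pos: [0.4886, -0.1988, 0.2176]
tool_rot: [-1.455, 0.699, -0.699]
contact_force: [-0.8, -0.1, 1.1]
width: 0.602
t 10.45 tcp [ 488.6 -198.8  217.6] jaw yaw -51.32 y [-0.  0. -1.] w 56.0 F [-0.8 -0.1  1.1] q [-0.47  0.31  1.71  0.    1.12  0.42]
tool shift now (mm) [ 22.7 117.6 -60.9]
turn 0.18 then jaw yaw -51.500000000528686 shift after turn [ 22.9 117.6 -60.8]
```

View pics/s6.png

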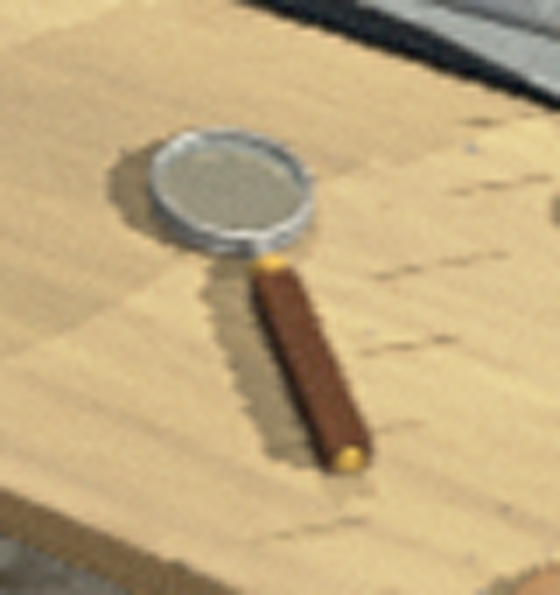

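```bash
python3 - <<'E'
from h import *
def p(n,cam,uv,off,s,z):
    r=ray(cam,crop(cam,uv,off,s),z)[:2]*1000; print(n,cam,np.round(r,1));return r
o=((355,235),7);t=((390,205),7)
for nm,cam,c,a,b,oo in (("scene","scene",(232,189),(271,262),(349,459),o),("top","top",(159,171),(251,273),(412,470),t)):
    L=p("lens",cam,c,*oo,.010);F=p("ferr",cam,a,*oo,.012);E=p("end",cam,b,*oo,.010)
    d=E-L;print("dist",np.linalg.norm(d),np.linalg.norm(F-L),"ang",np.degrees(np.arctan2(-d[1],-d[0])),"grip",L+d/np.linalg.norm(d)*72)
# handle side midline from top: quad corners
a=(p("w1","top",(237,290),*t,.014)+p("w2","top",(279,268),*t,.014))/2;b=(p("w3","top",(393,478),*t,.014)+p("w4","top",(432,455),*t,.014))/2
d=b-a;print("handle ang",np.degrees(np.arctan2(-d[1],-d[0])))
E
```

```text
lens scene [ 511.1 -212.9]
ferr scene [ 479.4 -240.8]
end scene [ 405.2 -298.2]
dist 135.9850760674325 42.28899741312006 ang 38.85783185689472 grip [ 455.04756017 -258.06275457]
lens top [ 512.1 -210.2]
ferr top [ 475.9 -240.3]
end top [ 406.8 -293.9]
dist 134.48315754275598 47.02008008618929 ang 38.46236386782604 grip [ 455.70928689 -254.99291165]
w1 top [ 470.2 -234.5]
w2 top [ 477.4 -249.6]
w3 top [ 404.5 -285.7]
w4 top [ 412.  -299.8]
handle ang 37.71180356241122
```

```bash
python3 -m inch '[[0.012,0.03,-0.031,0,0.6],[0.012,0.03,-0.031,0,0.6],[0,0.04,0,0,0.6],[0,0.04,0,0,0.6],[0,0.02,0,0,0.6],[0,0,0,0,0.6],[0,0,0,0,0.6]]'; python3 - <<'E'
from h import *
st([.4553,-.2563,.004],-51.6)
im=env.capture("scene")[:,:,::-1];cv2.imwrite("pics/s7.png",cv2.resize(im[215:320,335:455],None,fx=5.5,fy=5.5,interpolation=cv2.INTER_CUBIC))
E
```

```text
time: 11.25
tcp_pos: [0.455, -0.2566, 0.0583]
tool_rot: [-1.455, 0.7, -0.701]
contact_force: [-0.2, 0.3, 0.1]
width: 0.601
t 11.25 tcp [ 455.  -256.6   58.3] jaw yaw -51.42 y [ 0. -0. -1.] w 55.9 F [-0.2  0.3  0.1] q [-0.6   0.53  1.85 -0.    0.77  0.29]
tool shift now (mm) [-0.1 54.3  0.4]
turn 0.18 then jaw yaw -51.600000007902985 shift after turn [-0.1 54.3  0.4]
```

View pics/s7.png

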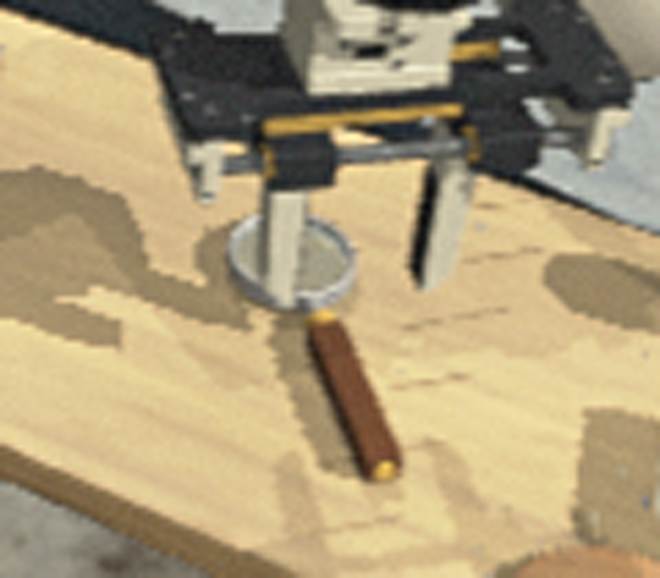

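Fingers hang at (285,290) and (430,285) in the crop, either side of the handle's axis. Going down.

```bash
python3 -m inch '[[0,0.02,0,0,0.6],[0,0.02,0,0,0.6],[0,0.008,0,0,0.6],[0,0.005,0,0,0.6],[0,0,0,0,0.6],[0,0,0,0,0.6]]'; python3 - <<'E'
from h import *
st([.4553,-.2563,.004],-51.6)
im=env.capture("scene")[:,:,::-1];cv2.imwrite("pics/s8.png",cv2.resize(im[215:320,335:455],None,fx=5.5,fy=5.5,interpolation=cv2.INTER_CUBIC))
E
```

```text
time: 11.9
tcp_pos: [0.4551, -0.2567, 0.0056]
tool_rot: [-1.455, 0.7, -0.703]
contact_force: [-0.1, -0.3, -0.1]
width: 0.599
t 11.9 tcp [ 455.1 -256.7    5.6] jaw yaw -51.49 y [ 0.001 -0.001 -1.   ] w 55.7 F [-0.1 -0.3 -0.1] q [-0.6   0.62  1.86 -0.    0.66  0.3 ]
tool shift now (mm) [-0.2  1.6  0.4]
turn 0.11 then jaw yaw -51.60000007468634 shift after turn [-0.2  1.6  0.4]
```

View pics/s8.png

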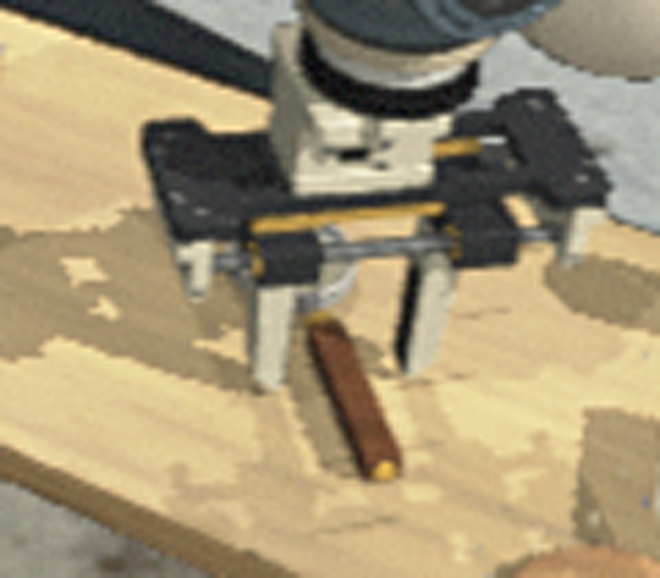

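Both fingers straddle the handle, bottoms at (270,385) and (415,370). Down 2 mm more, then close.

```bash
python3 -m inch '[[0,0.002,0,0,0.6],[0,0,0,0,0.1],[0,0,0,0,0.1],[0,0,0,0,0.1],[0,0,0,0,0.1],[0,0,0,0,0.1],[0,0,0,0,0.1],[0,0,0,0,0.1]]'; python3 - <<'E'
from h import *
st()
E
```

```text
time: 12.75
tcp_pos: [0.4547, -0.2564, 0.0028]
tool_rot: [-1.455, 0.702, -0.702]
contact_force: [0.8, 0.4, 0.2]
width: 0.191
t 12.75 tcp [ 454.7 -256.4    2.8] jaw yaw -51.5 y [ 0. -0. -1.] w 17.8 F [0.8 0.4 0.2] q [-0.6   0.63  1.86 -0.    0.65  0.3 ]
```

```bash
python3 -m inch '[[0,-0.01,0,0,0.1],[0,-0.02,0,0,0.1],[0,-0.03,0,0,0.1],[0,-0.03,0,0,0.1],[0,-0.03,0,0,0.1],[0,-0.03,0,0,0.1],[0,0,0,0,0.1],[0,0,0,0,0.1]]'; python3 - <<'E'
from h import *
st([.4447,.0511,.16])
im=env.capture("scene")[:,:,::-1];cv2.imwrite("pics/s9.png",cv2.resize(im[165:300,315:465],None,fx=4.4,fy=4.4,interpolation=cv2.INTER_CUBIC))
im=env.capture("top")[:,:,::-1];cv2.imwrite("pics/t9.png",cv2.resize(im[180:300,370:500],None,fx=4.9,fy=4.9,interpolation=cv2.INTER_CUBIC))
E
```

```text
time: 13.55
tcp_pos: [0.4546, -0.2564, 0.1532]
tool_rot: [-1.455, 0.701, -0.702]
contact_force: [0.9, 0.0, -1.5]
width: 0.188
t 13.55 tcp [ 454.6 -256.4  153.2] jaw yaw -51.5 y [ 0.001 -0.001 -1.   ] w 17.5 F [ 0.9  0.  -1.5] q [-0.6   0.38  1.79 -0.    0.97  0.3 ]
tool shift now (mm) [-246.8   -7.   183.6]
```

View pics/s9.png

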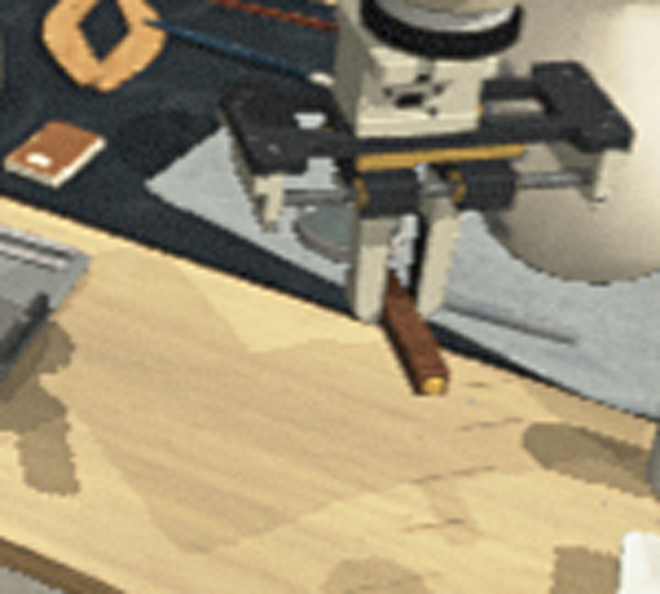

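View pics/t9.png

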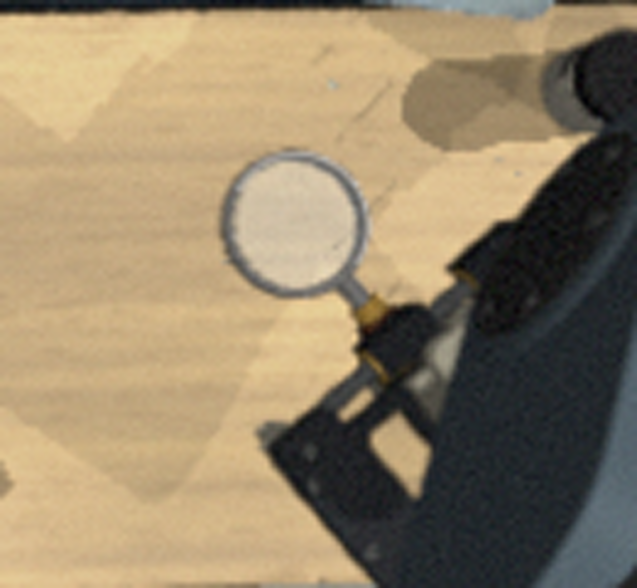

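```bash
python3 - <<'E'
from h import *
from scipy.optimize import least_squares
L=ray("top",crop("top",(295.5,223.5),(370,180),4.9),.1604)*1000
print("lens",L,"offset from tcp",L[:2]-[454.6,-256.4],np.linalg.norm(L[:2]-[454.6,-256.4]))
# ring fit in top & scene
def mask(f):
    pass
print([ (np.round((proj("top",[.511+.031*np.cos(a),-.2115+.031*np.sin(a),.160])[0]-[370,180]+.5)*4.9)).tolist() for a in (0,1.57,3.14,4.71)])
s=[]
for z in (.150,.160,.170):
    q=proj("scene",[.511,-.2115,z])[0];s.append(((q-[315,165]+.5)*4.4).round().tolist())
print(s)
E
```

```text
lens [ 511.68265615 -209.50577646  160.4       ] offset from tcp [57.08265615 46.89422354] 73.87487959061129
[[297.0, 152.0], [228.0, 227.0], [304.0, 299.0], [373.0, 224.0]]
[[347.0, 239.0], [349.0, 225.0], [351.0, 210.0]]
```

Lens held level at (296,224) in the top crop, 73 mm ahead of the TCP as expected. Carrying it over the stage at z ≈ 160 mm.

```bash
python3 -m inch '[[-0.012,0,0.009,0,0.1],[-0.025,0,0.0185,0,0.1],[-0.025,0,0.0185,0,0.1],[-0.025,0,0.0185,0,0.1],[-0.025,0,0.0185,0,0.1],[-0.025,0,0.0185,0,0.1],[-0.025,0,0.0185,0,0.1],[-0.025,0,0.0185,0,0.1],[-0.025,0,0.0185,0,0.1],[-0.02,0,0.0148,0,0.1],[-0.01,0,0.0075,0,0.1],[-0.004,0,0.0032,0,0.1]]' && python3 -m inch '[[0,0,0,0,0.1],[0,0,0,0,0.1],[0,0,0,0,0.1]]'; python3 - <<'E'
from h import *
st([.4443,.0497,.0908],-51.5)
im=env.capture("scene")[:,:,::-1];cv2.imwrite("pics/s10.png",cv2.resize(im[150:270,215:365],None,fx=4.9,fy=4.9,interpolation=cv2.INTER_CUBIC))
im=env.capture("top")[:,:,::-1];cv2.imwrite("pics/t10.png",cv2.resize(im[180:280,210:345],None,fx=5.9,fy=5.9,interpolation=cv2.INTER_CUBIC))
E
```

```text
time: 14.85
tcp_pos: [0.4437, 0.0508, 0.1523]
tool_rot: [-1.455, 0.701, -0.7]
contact_force: [-0.9, -0.3, -0.1]
width: 0.187
time: 15.15
tcp_pos: [0.4444, 0.049, 0.1527]
tool_rot: [-1.454, 0.703, -0.702]
contact_force: [0.4, -0.2, -1.2]
width: 0.189
t 15.15 tcp [444.4  49.  152.7] jaw yaw -51.57 y [-0. -0. -1.] w 17.6 F [ 0.4 -0.2 -1.2] q [ 0.01  0.26  1.97 -0.    0.91  0.91]
tool shift now (mm) [-0.6 61.9  0.3]
turn -0.07 then jaw yaw -51.50000000073443 shift after turn [-0.6 61.9  0.3]
```

View pics/s10.png

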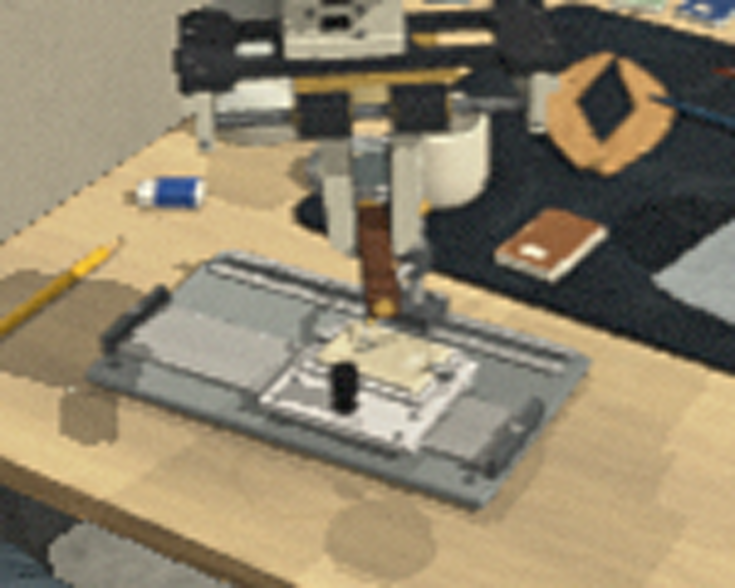

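View pics/t10.png

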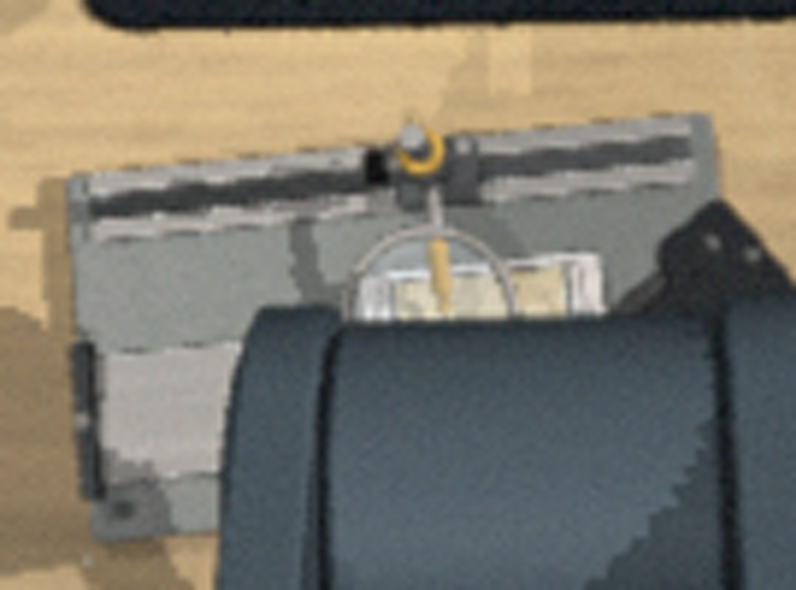

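The ring's far edge shows at (430,225) in the top crop, around the needle; all clear of the post at (412,135). Lowering to the collar's height.

```bash
python3 -m inch '[[0,0.008,0,0,0.1],[0,0.012,0,0,0.1],[0,0.012,0,0,0.1],[0,0.012,0,0,0.1],[0,0.01,0,0,0.1],[0,0.006,0,0,0.1],[0,0.002,0,0,0.1],[0,0,0,0,0.1],[0,0,0,0,0.1],[0,0,0,0,0.1]]'; python3 - <<'E'
from h import *
st([.4443,.0497,.0908],-51.5)
im=env.capture("scene")[:,:,::-1];cv2.imwrite("pics/s11.png",cv2.resize(im[160:250,230:340],None,fx=6.9,fy=6.5,interpolation=cv2.INTER_CUBIC))
im=env.capture("top")[:,:,::-1];cv2.imwrite("pics/t11.png",cv2.resize(im[180:280,210:345],None,fx=5.9,fy=5.9,interpolation=cv2.INTER_CUBIC))
c=np.array([.5013,.0956])
for r in(.031,.0275):
  for a in (0,30,60,90,120,150,-20): print(r,a,(((proj("top",[*(c+r*np.array([np.cos(np.radians(a)),np.sin(np.radians(a))])),.098])[0]-[210,180]+.5)*5.9).round(1)))
E
```

```text
time: 16.25
tcp_pos: [0.4446, 0.0498, 0.0911]
tool_rot: [-1.454, 0.701, -0.702]
contact_force: [0.8, -0.2, -0.6]
width: 0.194
t 16.25 tcp [444.6  49.8  91.1] jaw yaw -51.5 y [ 0.001  0.    -1.   ] w 18.0 F [ 0.8 -0.2 -0.6] q [0.01 0.36 2.02 0.   0.76 0.91]
tool shift now (mm) [-0.1  0.3 -0.3]
turn -0.0 then jaw yaw -51.50000000013744 shift after turn [-0.1  0.3 -0.3]
0.031 0 [439.9 241.2]
0.031 30 [398.7 253. ]
0.031 60 [368.6 283.9]
0.031 90 [357.7 325.6]
0.031 120 [369.1 367. ]
0.031 150 [399.8 397.1]
0.031 -20 [468.3 245.7]
0.0275 0 [440.  250.6]
0.0275 30 [403.4 261. ]
0.0275 60 [376.7 288.4]
0.0275 90 [367.1 325.4]
0.0275 120 [377.2 362.2]
0.0275 150 [404.4 388.8]
0.0275 -20 [465.2 254.5]
```

View pics/s11.png

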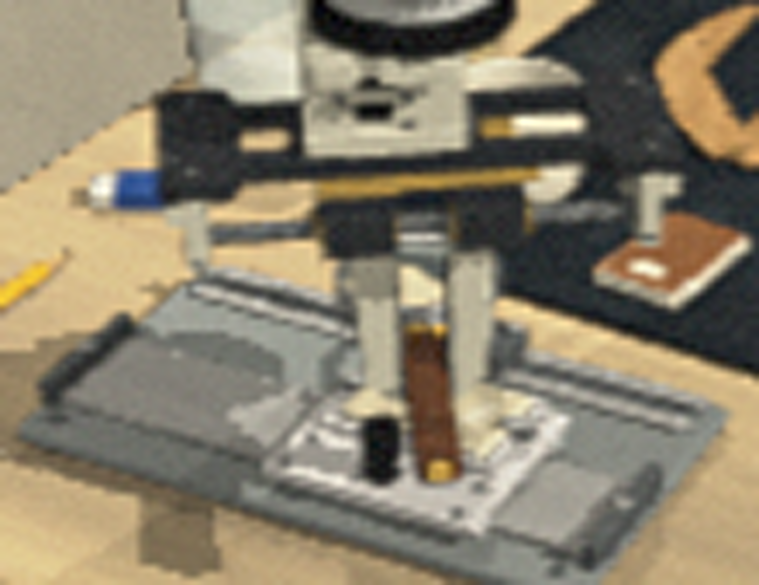

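View pics/t11.png

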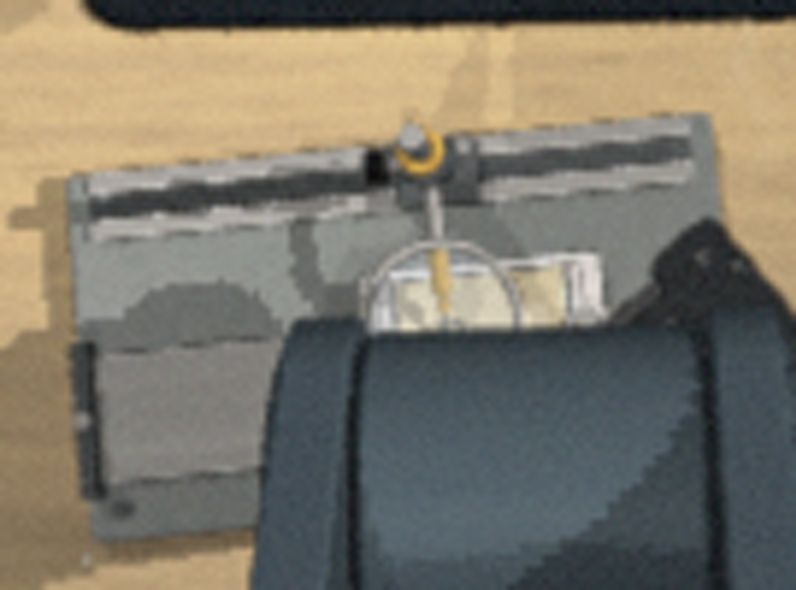

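```bash
python3 - <<'E'
from h import *
u=np.array([np.cos(np.radians(38.5)),np.sin(np.radians(38.5))])
L=np.array([.5015,.0957])
for d in(.136,.139,.048):
  for z in(.092,.096,.104):
    P=[*(L-d*u),z];q=proj("scene",P)[0];print(d,z,((q-[230,160]+.5)*[6.9,6.5]).round(1))
st()
for c in("scene","top"):
    env.capture(c)
    for q in("pencil","cup","spare_tile","eraser"):
        r=env.search_frame(c,q); print(c,q,[np.round(d["xyz"],3).tolist() for d in r[:2]])
st()
E
```

```text
0.136 0.092 [435.  479.6]
0.136 0.096 [434.7 471.6]
0.136 0.104 [434.2 455.5]
0.139 0.092 [435.7 484.2]
0.139 0.096 [435.4 476.2]
0.139 0.104 [434.9 460.1]
0.048 0.092 [415.7 351.8]
0.048 0.096 [415.4 344. ]
0.048 0.104 [414.9 328.5]
t 16.35 tcp [444.5  49.7  91. ] jaw yaw -51.5 y [ 0.001  0.    -1.   ] w 17.9 F [ 0.6  1.  -0.5] q [ 0.01  0.36  2.02 -0.    0.76  0.91]
scene pencil [[0.465, 0.072, 0.026]]
scene cup []
scene spare_tile [[0.679, 0.068, 0.01], [0.564, 0.092, 0.031]]
scene eraser [[0.604, 0.338, 0.011]]
top pencil [[0.457, 0.321, 0.008]]
top cup [[0.715, 0.176, 0.028]]
top spare_tile [[0.686, 0.074, 0.013]]
top eraser [[0.616, 0.336, 0.013]]
t 16.85 tcp [444.3  49.7  90.7] jaw yaw -51.5 y [-0. -0. -1.] w 17.6 F [-0.1 -0.1 -1.3] q [ 0.01  0.36  2.02 -0.    0.76  0.91]
```

```bash
python3 -m inch '[[0,0,0,0,0.1],[0,0,0,0,0.1],[0,0,0,0,0.1]]'; python3 -c "
from station import env
print(env.sign_off())"
```

```text
time: 17.15
tcp_pos: [0.4444, 0.0498, 0.0907]
tool_rot: [-1.455, 0.702, -0.702]
contact_force: [0.1, -0.2, -0.6]
width: 0.191
the job is handed in; nothing more can be done
None
```

The job is handed in at about 17 s of the 48 s. The tile's circle sits under the needle, and the arm is holding the lens level over it at the height of the brass collar. The sign-off gave no verdict.

**Carriage:** I gripped the knob, slid the carriage about 36 mm along the stage's +y, then opened and withdrew. From the camera views, the circle is at 55.3–55.8 mm along the slide. The needle line measures between about 54.3 and 56.5 mm (mean 55.4), so they should agree to roughly 1 mm. I left out one scene-camera reading of the post (50.7 mm), because I judged the pixel to be badly picked.

**Lens:** I picked it up by the handle at the grip point and carried it over the stage.
- **Position:** In the last top view, the visible far part of the ring matched its predicted outline to within about 1 mm. The arm hid the near half.
- **Height and level:** The gripper pose puts the glass at about 96 mm. The handle's two ends in the scene view agree with a level lens at that height, with one end about 0.7 pixel off sideways. The arm hid the ring from that camera, so height and level rest on the gripper and handle only.

**Things that did not go to plan:**
- After letting go of the knob I moved the wrong way and passed over the needle stand's post, about 19 mm above its top. Nothing was touched and no force showed.
- While closing on the knob, the gripper felt about 7–9 N upwards and rose 2 mm. I did not find out why.

**Bystanders:** The eraser, spare tile, cup and pencil were found where they started in the top view. In the last scene picture, the cup was not found and the pencil was reported at the carriage, which I took as a false detection.

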